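# Lock the flying rig with its ball-lock pin

## Task

Take the ball-lock pin with the two red buttons, squeeze its buttons in, and put it down through the eye of the rig's swing arm; use it to swing the arm round until the pin's nose finds the hole in the yellow index plate underneath, then slide it fully home and let go so that its balls spring out and lock. Feel your way gently rather than forcing the pin, and leave the plain grey pin and the props and tools on the table where they are.

Things in the scene. Friction and masses are not known exactly. Their poses are not given: they have to be found in the camera images.
- pin: Ball-lock pin, 110 to 160 g, upright in one of the two holders. Origin: centre of the underside of its steel collar (24 mm across, 4 mm high); z up. Above the collar is a black head 22 mm in x, 24 mm in y, its top 44 mm above the origin; below it a round 12 mm steel shank, 38 mm long. Never let the pin bear on the rig with more than 50 N (wedging multiplies the push: push with 3 to 15 N).
- pin_grip (a point): Centre of the head, 28 mm above the collar's underside. Red spring buttons in the head's +y and -y sides stand 3 mm proud (30 mm over both, 14 mm wide, 22 mm high, centred at this height). Grip along the pin's y axis with 20 N or more: about 6 N each presses them flush and draws the balls in. A grip along x does not work the buttons.
- pin_tip (a point): Tip of the nose, 38 mm below the collar's underside. The nose tapers from 12 mm to 6 mm at the tip over the last 7 mm. Two brass balls, 8 mm high, centred 11.5 mm above the tip at +y and -y, stand out to 17 mm overall; squeezed in they lie within the shank. With the balls out the pin fits neither the eye nor the index hole.
- button_left (a joint): Travel of the red button on the pin's +y side, m: 0 out, 0.003 pressed in flush.
- button_right (a joint): Travel of the red button on the -y side, m: 0 out, 0.003 pressed in flush.
- ball_left (a joint): Position of the brass ball on the +y side, m: 0 sprung out (locking), 0.0025 drawn in.
- ball_right (a joint): Position of the brass ball on the -y side, m: 0 sprung out (locking), 0.0025 drawn in.
- rig: The flying rig, fixed to the table: steel foot 110 mm square, upright pivot post 112 mm high. Origin: centre of the foot, at table height. It carries a yellow index plate (240 x 70 mm, 10 mm thick, top 70 mm above the table, free room below) and over it the aluminium swing arm; both are mounted about the post.
- rig_pivot (a point): On the post's axis, 80 mm above the table, level with the arm's top; x axis: where the arm points at joint swing_arm 0; z up. The index plate is clamped hard at an unmeasured angle: its one through hole, 13.5 mm wide and 160 mm from this axis, lies under the arm's eye at some swing_arm value from -0.15 to 0.20 rad.
- swing_arm_eye (a point): Centre of the arm's eye at its top face, 160 mm from the pivot axis, moving with the arm. The eye is a 13.5 mm through hole in a plate 44 mm square, 8 mm thick, 2 mm above the index plate: the pin's tip meets that plate 10 mm below this point. Home, the pin's collar rests here, its balls just under the index plate.
- swing_arm (a joint): Angle of the swing arm about the post, rad, anticlockwise from above; starts between -0.45 and -0.35, stops at -0.6 and 0.45. It turns with light friction (about 1 N at the eye). Its other end carries an orange bird puppet up to 220 mm high, 85 mm from the post.
- holder_a: Grey holder block 50 mm cube, fixed, with a 19 mm hole 44 mm deep from the top. Origin: centre of its underside. One holder stands the pin, the other the plain pin.
- holder_b: The other grey holder block, alike.
- plain_pin: Plain pin of the same size with a grey head, no buttons and no balls: not wanted. Origin as for pin.
- chest: Toy treasure chest 40 x 60 x 48 mm, a bystander. Origin: centre of its underside.
- tape: Roll of tape lying flat, 90 mm across, 24 mm high, a bystander. Origin: centre of its underside.
- toy_lamp: Toy floor lamp, 152 mm high, a bystander. Origin: centre of its underside.
- armchair: Toy blue armchair about 76 x 86 x 75 mm, a bystander. Origin: centre of the seat's underside.
- jar: Jar 60 mm across, 75 mm high, a bystander. Origin: centre of its underside.
- driver: Screwdriver lying on the table, a bystander. Origin: under its middle.

How it is judged:
By the outcome, as a careful person would: the job done as asked, in the order asked, and still so for the second after the job is handed in, with the robot touching nothing.
It also fails if it takes over 72 s, if anything falls off the work surface, if the arm or the gripper's body presses on something with over 40 N, if the wrist force passes 120 N, or if a joint passes its speed limit or range.

## Robot

A 6-joint arm with a two-finger parallel gripper is mounted at the origin on the work surface. World frame = base frame: x ahead of the robot, y to its left, z up, the work surface at z = 0. Lengths are in m, angles in degrees, forces in N, time in s.
With the tool pointing down it reaches from about 0.375 to 0.9 m from the base axis. Payload 3.1 kg.
Tool frame: the origin (TCP) lies on the centre line of the jaws, within the pads' length; the fingertips stand 14 mm ahead of it and the grasp point (between the pads) lies 5 mm behind it (bot.tips_ahead is the distance from the TCP to the fingertips, in m); z points along the fingers, y is the line along which they close (so a half turn about z gives the same grasp; the last joint's range is limited). The gripper opens to 87 mm and grips with 3 to 60 N. Pads are 19 mm wide; open, the fingers measure 117 mm over their backs; the gripper's body (75 mm by 190 mm) begins 51 mm behind the grasp point.
Start: joints at [-76.748, 30.224, 82.088, -0, 67.689, -10.227], TCP at [0.249, -0.573, 0.21] pointing down, gripper open.
Joint ranges: [-176.69, 176.69], [-43.24, 126.21], [12.49, 139.97], [-82, 262], [0, 151.66], [-163.58, 163.58]. Speed limits (degrees/s): [159.86, 159.86, 180, 180, 180, 180].

## Interface

Orientations are given as a 3x3 rotation matrix whose columns are the frame's x, y, z axes.
In Python, from rig import bot gives the robot as it stands.
- The arm moves only by the tool play_rows, never from a script. Its argument "moves" is a list that holds one entry, the list of rows, each a list of 6 numbers: the shift along the tool's x, y, z in mm, then the turn, a rotation vector about the tool's x, y, z in rad. A call has 1 to 5 rows; each row shifts and turns the commanded pose from where the row before left it, along the tool's axes as they then stand; what a row does not reach is not made up. A row lasts 1/10 s, in which the tool goes at most 50 mm and 8.59 degrees, less where a joint would pass 70% of its speed; a pose out of reach is approached as far as the arm can. A call with a gripper value outside its range is refused whole. "fingers" is the opening, from -1 (shut) to 1 (fully open), set as the call begins (left out, the last holds). The fingers move at their own pace and stop on an object; the grip force is fixed at half the most. Time passes only in rows, so rows that do not move let the fingers close. It gives the time, the measured TCP pose, the force, the opening and the grip force at its end, in the units of the state.
- bot.read_state(): the state, without advancing time (a new reading comes with each control period).
- bot.capture(name): name is "scene" or "side" or "wrist"; returns a dict with "image" (480x640x3 uint8, blue, green, red), "fx", "fy", "cx", "cy" (pixels), "R" (3x3) and "t" (3): a world point X has camera coordinates R X + t. Camera axes: x right, y down, z forward; pixel columns grow to the right and rows downward; lengths in m; the calibration is good to about 2 mm. The wrist camera is an equidistant fisheye: a pixel r from the principal point sees the ray r / f radians off the axis. A picture is of the moment at which its call begins. There is no depth.
- bot.hand_in(): hands the job in; it is judged then, once.
Trained networks look in a picture, given as the dict that the camera call returned (one of the last four; its "shot" number tells which), for a name from the list of things; names that differ only in an ending like _2 or _b are one class to them, and where a whole thing is asked for, a point or a joint stands for the part that bears it (a point fixed in the world has none). Each returns a list of dicts, best first, with "confidence" (0 to 1); they miss things now and then, are a little off and sometimes report something else, mostly with a low value. They report only what shows in the picture. A call takes as long as a camera call.
- bot.search_frame(picture, query): "centre" ([column, row] in pixels, amid what is visible of it).
- bot.silhouettes(picture, query): "pixels" (480x640 bool, what is visible of it) and "centre" ([column, row] in pixels, amid what is visible of it).
- bot.pinpoint(picture, query): "centre" ([column, row] in pixels: a listed point, or the origin of a listed thing).
The state is a dict: "time_s": time; "joint_positions": joint angles; "qvel": joint speeds; "tau": joint torques, N m; "position": TCP position; "tcp_rot": TCP orientation; "force": force on the tool from outside, world axes, zero at the start; "moment": the same for the moment, N m; "opening": opening from 0.0 (shut) to 1.0 (fully open); "grasp_force": force on a finger pad.
Only numpy, scipy, OpenCV 4.12 (cv2) and the standard library are available. Lean on these libraries where they do the work, as an engineer would, in place of code of your own. Each camera call takes 0.05 s, during which the arm holds its last target. There are 200 camera calls.

## Working session

There is one attempt and no reset: what is moved stays moved. The work goes in short steps, Python scripts to look and compute and a tool call to move; the robot and the scene stay as the last step left them, time stands still between calls to the robot, and variables do not carry over. Pictures are saved under pics/ and viewed, at most 10 in all, crops included, and the job is handed in when it is done.

Besides the shell and the picture viewer there is one more tool, called after "Request:" by a JSON object that holds its "fn" and its "kwargs". play_rows: Moves the arm, as the interface text tells. Its arguments: {"type":"object","properties":{"moves":{"type":"array","items":{"type":"array","items":{"type":"array","items":{"type":"number"}}}},"fingers":{"type":"number"}},"required":["moves"]}

```bash
ls; mkdir -p pics; cat > h.py <<'E'
import numpy as np, cv2
from rig import bot
def ray(p,px,fish=False):
    u=(px[0]-p["cx"])/p["fx"]; v=(px[1]-p["cy"])/p["fy"]
    if fish:
        r=np.hypot(u,v); d=np.array([np.sin(r)*u/max(r,1e-9),np.sin(r)*v/max(r,1e-9),np.cos(r)])
    else: d=np.array([u,v,1.])
    R=np.array(p["R"]);t=np.array(p["t"])
    return -R.T@t, R.T@d
def at_z(p,px,z,fish=False):
    c,d=ray(p,px,fish); return c+d*(z-c[2])/d[2]
def tri(a,pa,b,pb,fa=False,fb=False):
    c1,d1=ray(a,pa,fa);c2,d2=ray(b,pb,fb)
    d1/=np.linalg.norm(d1);d2/=np.linalg.norm(d2)
    s=np.linalg.lstsq(np.c_[d1,-d2],c2-c1,rcond=None)[0]
    x,y=c1+s[0]*d1,c2+s[1]*d2
    return (x+y)/2,np.linalg.norm(x-y)
E
python3 - <<'E'
from h import *
S=bot.capture("scene");D=bot.capture("side")
cv2.imwrite("pics/s.png",S["image"]);cv2.imwrite("pics/d.png",D["image"])
for n in ["pin","pin_grip","plain_pin","rig","rig_pivot","swing_arm_eye","holder_a","chest","tape","toy_lamp","armchair","jar","driver"]:
    r=[bot.pinpoint(x,n)[:2] for x in(S,D)]
    print(n,[[(np.round(q["centre"]).tolist(),round(q["confidence"],2)) for q in k] for k in r], *( [np.round(tri(S,r[0][0]["centre"],D,r[1][0]["centre"])[0],3), round(tri(S,r[0][0]["centre"],D,r[1][0]["centre"])[1],4)] if r[0] and r[1] else []))
E
```

```text
pics
pin [[], [([457.0, 372.0], 0.72)]]
pin_grip [[([296.0, 238.0], 0.77)], [([268.0, 198.0], 0.72)]] [0.516 0.003 0.182] 0.2597
plain_pin [[([245.0, 253.0], 0.71), ([244.0, 270.0], 0.17)], [([373.0, 315.0], 0.53)]] [ 0.54  -0.231  0.056] 0.0154
rig [[([430.0, 259.0], 0.86), ([299.0, 250.0], 0.57)], [([270.0, 220.0], 0.94)]] [0.59  0.267 0.016] 0.0102
rig_pivot [[([438.0, 236.0], 0.63), ([200.0, 311.0], 0.51)], []]
swing_arm_eye [[([378.0, 228.0], 0.79)], [([453.0, 376.0], 0.47), ([282.0, 238.0], 0.4)]] [ 0.639 -0.179  0.063] 0.5854
holder_a [[([298.0, 260.0], 0.97), ([244.0, 271.0], 0.86)], []]
chest [[([286.0, 322.0], 0.66)], [([284.0, 235.0], 0.53)]] [ 0.606 -0.01   0.012] 0.3362
tape [[([199.0, 307.0], 0.61), ([312.0, 337.0], 0.46)], [([435.0, 331.0], 0.58)]] [ 0.66  -0.346  0.005] 0.0049
toy_lamp [[([246.0, 271.0], 0.53), ([287.0, 319.0], 0.32)], [([404.0, 255.0], 0.77)]] [ 0.694 -0.205  0.137] 0.0321
armchair [[([367.0, 335.0], 0.74), ([243.0, 273.0], 0.27)], [([372.0, 234.0], 0.77)]] [ 0.808  0.037 -0.001] 0.0108
jar [[([456.0, 214.0], 0.97)], [([455.0, 375.0], 0.33)]] [ 0.709 -0.118  0.108] 0.7515
driver [[([149.0, 297.0], 0.9)], [([457.0, 374.0], 0.85)]] [ 0.602 -0.469  0.003] 0.0063
```

View pics/s.png

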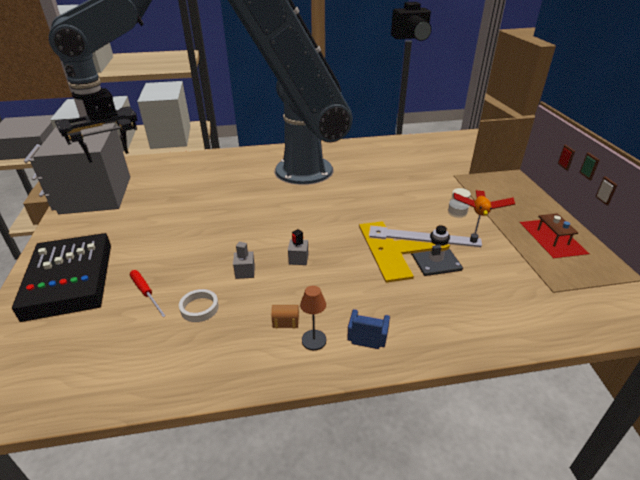

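View pics/d.png

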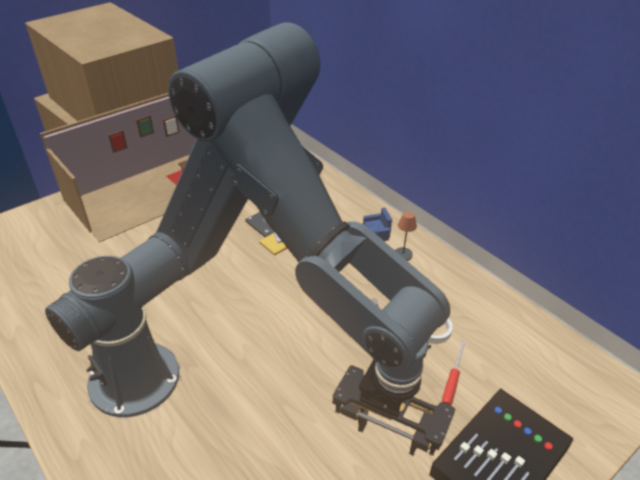

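The scene view shows the red-buttoned pin in a holder at (297,238), the plain pin at (242,250), the arm's eye at (378,232) and the post at (438,238). In the side view the robot hides most of the rig.

```bash
python3 - <<'E'
from h import *
S=bot.capture("scene")
for n,z in [("pin_grip",.078),("holder_a",0),("rig",0),("rig_pivot",.08),("swing_arm_eye",.08),("armchair",0),("jar",0),("toy_lamp",0),("chest",0)]:
    for q in bot.pinpoint(S,n)[:2]: print(n,round(q["confidence"],2),np.round(q["centre"]),np.round(at_z(S,q["centre"],z),3))
s=bot.read_state();print(s["time_s"],np.round(s["position"],4),np.round(s["tcp_rot"],3),s["force"],s["opening"])
W=bot.capture("wrist");print(np.round(-np.array(W["R"]).T@W["t"],3),np.round(W["R"],2),W["fx"])
E
```

```text
pin_grip 0.64 [201. 309.] [ 0.745 -0.323  0.078]
pin_grip 0.45 [295. 238.] [ 0.523 -0.092  0.078]
holder_a 0.7 [301. 261.] [ 0.522 -0.079  0.   ]
holder_a 0.6 [245. 272.] [ 0.541 -0.231  0.   ]
rig 0.87 [432. 261.] [0.585 0.273 0.   ]
rig_pivot 0.85 [439. 237.] [0.588 0.28  0.08 ]
rig_pivot 0.72 [368. 332.] [0.875 0.015 0.08 ]
swing_arm_eye 0.79 [379. 228.] [0.519 0.135 0.08 ]
swing_arm_eye 0.22 [286. 323.] [ 0.819 -0.148  0.08 ]
armchair 0.55 [368. 334.] [0.809 0.035 0.   ]
armchair 0.52 [147. 296.] [ 0.591 -0.473  0.   ]
jar 0.92 [458. 212.] [0.367 0.443 0.   ]
toy_lamp 0.67 [314. 340.] [ 0.807 -0.088  0.   ]
chest 0.74 [284. 322.] [ 0.741 -0.148 -0.   ]
chest 0.36 [440. 238.] [0.49  0.333 0.   ]
1.9 [ 0.249  -0.5732  0.2103] [[ 0.917  0.398 -0.   ]
 [ 0.398 -0.917  0.   ]
 [-0.    -0.    -1.   ]] [ 0.03682643 -0.37268439 -0.67432949] 1.000015792365449
[ 0.318 -0.544  0.385] [[ 0.4  -0.92 -0.  ]
 [-0.88 -0.38  0.27]
 [-0.25 -0.11 -0.96]] 371.64829954431775
```

Request:
{"fn": "play_rows", "kwargs": {"moves": [[[37,-28,-7,0,0,0],[37,-28,-7,0,0,0],[37,-28,-7,0,0,0],[37,-28,-7,0,0,0],[37,-28,-7,0,0,0]]], "fingers": 1}}

```text
time_s: 2.45
position: [0.3636, -0.3695, 0.2456]
tcp_rot: [[0.917, 0.398, 0.0], [0.398, -0.917, -0.0], [0.0, 0.0, -1.0]]
force: [1.6, -0.2, 0.0]
opening: 1.004
grasp_force: 0.0
```

Request:
{"fn": "play_rows", "kwargs": {"moves": [[[37,-28,-7,0,0,0],[37,-28,-7,0,0,0],[37,-28,-7,0,0,0],[37,-28,-7,0,0,0],[37,-28,-7,0,0,0]]]}}

```text
time_s: 2.95
position: [0.4775, -0.1673, 0.2808]
tcp_rot: [[0.917, 0.398, 0.001], [0.398, -0.917, -0.0], [0.0, 0.001, -1.0]]
force: [1.0, -0.6, 0.3]
opening: 0.995
grasp_force: 0.0
```

Request:
{"fn": "play_rows", "kwargs": {"moves": [[[37,-28,-7,0,0,0],[37,-28,-7,0,0,0],[0,0,0,0,0,0],[0,0,0,0,0,0]]]}}

```text
time_s: 3.35
position: [0.5226, -0.0872, 0.2944]
tcp_rot: [[0.916, 0.401, -0.0], [0.401, -0.916, -0.001], [-0.0, 0.001, -1.0]]
force: [-0.2, 0.3, -1.0]
opening: 0.999
grasp_force: 0.0
```

```bash
python3 - <<'E'
from h import *
W=bot.capture("wrist");S=bot.capture("scene");D=bot.capture("side");cv2.imwrite("pics/w1.png",W["image"])
s=bot.read_state();print(s["time_s"],np.round(s["position"],4),np.round(s["tcp_rot"],3))
for n,z in [("pin_grip",.078),("pin",.05),("plain_pin",.05),("holder_a",0),("rig",0),("rig_pivot",.08),("swing_arm_eye",.08)]:
    for q in bot.pinpoint(W,n)[:2]: print(n,round(q["confidence"],2),np.round(q["centre"]),np.round(at_z(W,q["centre"],z,True),4))
for n,z in [("swing_arm_eye",.08),("rig_pivot",.08),("pin_grip",.078)]:
  for C in(S,D):
    for q in bot.pinpoint(C,n)[:1]: print(n,round(q["confidence"],2),np.round(q["centre"]),np.round(at_z(C,q["centre"],z),4))
E
```

```text
3.5 [ 0.5217 -0.0892  0.2939] [[ 0.918  0.397 -0.001]
 [ 0.397 -0.918 -0.   ]
 [-0.001 -0.    -1.   ]]
pin_grip 0.83 [321. 214.] [ 0.5184 -0.0865  0.078 ]
pin_grip 0.17 [414.   4.] [ 0.7733 -0.0842  0.078 ]
pin 0.67 [323. 213.] [ 0.5155 -0.0907  0.05  ]
plain_pin 0.58 [445. 239.] [ 0.5461 -0.2383  0.05  ]
holder_a 0.68 [320. 201.] [ 0.5187 -0.0845  0.    ]
holder_a 0.64 [430. 227.] [ 0.5464 -0.2336  0.    ]
rig 0.82 [104.  60.] [0.5908 0.2771 0.    ]
rig_pivot 0.86 [74. 51.] [0.5922 0.2732 0.08  ]
swing_arm_eye 0.87 [152. 130.] [0.5335 0.1247 0.08  ]
swing_arm_eye 0.68 [378. 232.] [0.5357 0.1288 0.08  ]
swing_arm_eye 0.84 [282. 233.] [0.5385 0.138  0.08  ]
rig_pivot 0.72 [440. 238.] [0.5928 0.2798 0.08  ]
rig_pivot 0.74 [268. 201.] [0.5957 0.2875 0.08  ]
pin_grip 0.74 [285. 324.] [ 0.8187 -0.149   0.078 ]
pin_grip 0.73 [330. 275.] [ 0.5332 -0.0787  0.078 ]
```

View pics/w1.png

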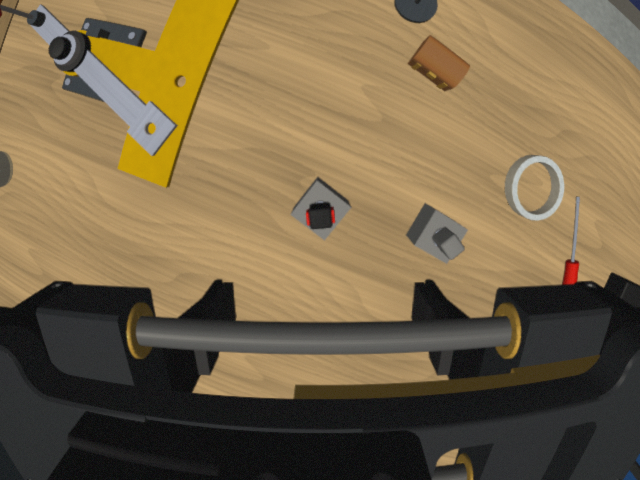

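Wrist view: pin head at (321,215) with red buttons left and right, nearly along the jaws. The eye is at (151,129), the index hole at (180,81), the post at (68,50), and the plain pin at (450,243).

```bash
python3 - <<'E'
from h import *
W=bot.capture("wrist");im=W["image"]
hsv=cv2.cvtColor(im,cv2.COLOR_BGR2HSV)
red=((hsv[...,0]<8)|(hsv[...,0]>172))&(hsv[...,1]>150)&(hsv[...,2]>60)
red[:180]=0;red[250:]=0;red[:,:290]=0;red[:,350:]=0
n,l,st,c=cv2.connectedComponentsWithStats(red.astype(np.uint8))
print(st.tolist(),c.round(1).tolist())
i=[k for k in range(1,n) if st[k,4]>8]
P=[at_z(W,c[k],.078+.011,True) for k in i]; print(np.round(P,4))
if len(P)==2:
    d=P[1]-P[0];print("axis deg",np.degrees(np.arctan2(d[1],d[0])),"len",np.linalg.norm(d))
s=bot.read_state();y=np.array(s["tcp_rot"])[:,1];print("tool y deg",np.degrees(np.arctan2(y[1],y[0])))
f=lambda p,z:at_z(W,p,z,True)
piv=f((74,51),.08);print(piv)
for nm,p,z in [("eye",(151,129),.08),("hole",(180,81),.07)]:
    for pv in (piv[:2],np.array([.5925,.2775])):
        d=f(p,z)[:2]-pv;print(nm,np.round(f(p,z),4),np.linalg.norm(d),np.degrees(np.arctan2(d[1],d[0])))
cr=cv2.resize(im[185:265,280:360],(560,560),interpolation=cv2.INTER_CUBIC);cv2.imwrite("pics/c1.png",cr)
E
```

```text
[[0, 0, 640, 480, 307109], [330, 207, 4, 16, 46], [305, 210, 5, 15, 45]] [[319.5, 239.5], [331.6, 214.8], [307.0, 217.6]]
[[ 0.5238 -0.0974  0.089 ]
 [ 0.511  -0.075   0.089 ]]
axis deg 119.83457531095375 len 0.02580993588652996
tool y deg -66.51526961602006
[0.59260888 0.27196886 0.08      ]
eye [0.5349 0.1249 0.08  ] 0.15795036149692518 -111.43845582834
eye [0.5349 0.1249 0.08  ] 0.1630728247768846 -110.69252047629892
hole [0.5957 0.116  0.07  ] 0.15600940072386718 -88.86581462929385
hole [0.5957 0.116  0.07  ] 0.1615416084888314 -88.86603466790466
```

View pics/c1.png

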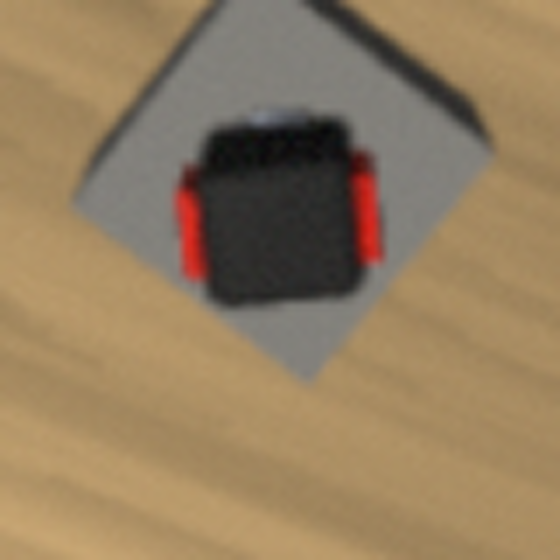

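The crop confirms black head with red buttons either side, axis turned about 6° from the jaws. I'll turn, descend partway and look again.

Request:
{"fn": "play_rows", "kwargs": {"moves": [[[-1,-2,38,0,0,-0.055],[-2,-2,38,0,0,-0.055],[0,0,38,0,0,0],[0,0,38,0,0,0],[0,0,0,0,0,0]]]}}

```text
time_s: 4.7
position: [0.5142, -0.0843, 0.138]
tcp_rot: [[0.868, 0.497, -0.011], [0.497, -0.868, 0.004], [-0.007, -0.009, -1.0]]
force: [-0.3, 0.5, 0.0]
opening: 1.004
grasp_force: 0.0
```

```bash
python3 - <<'E'
from h import *
W=bot.capture("wrist");im=W["image"];cv2.imwrite("pics/w2.png",im)
s=bot.read_state();R=np.array(s["tcp_rot"]);p=np.array(s["position"]);print(s["time_s"],p.round(4),np.round(R,3))
for n,z in [("pin_grip",.078),("pin",.05)]:
    for q in bot.pinpoint(W,n)[:1]:
        X=at_z(W,q["centre"],z,True);print(n,round(q["confidence"],2),np.round(q["centre"]),X.round(4),"tool mm",(R.T@(X-p)*1e3).round(1))
hsv=cv2.cvtColor(im,cv2.COLOR_BGR2HSV)
red=((hsv[...,0]<8)|(hsv[...,0]>172))&(hsv[...,1]>150)&(hsv[...,2]>60)
n,l,st,c=cv2.connectedComponentsWithStats(red.astype(np.uint8))
i=[k for k in range(1,n) if st[k,4]>30];print(st[i].tolist(),c[i].round(1).tolist())
P=[at_z(W,c[k],.084,True) for k in i]
for X in P: print(X.round(4),(R.T@(X-p)*1e3).round(1))
E
```

```text
4.75 [ 0.5164 -0.0851  0.1405] [[ 0.868  0.497 -0.005]
 [ 0.497 -0.868  0.002]
 [-0.004 -0.005 -1.   ]]
pin_grip 0.65 [327. 252.] [ 0.5173 -0.0857  0.078 ] tool mm [ 0.7  1.2 62.5]
pin 0.84 [330. 243.] [ 0.5162 -0.0884  0.05  ] tool mm [-1.4  3.2 90.5]
[[305, 240, 6, 29, 128], [347, 241, 5, 28, 120]] [[308.0, 255.2], [349.0, 256.0]]
[ 0.5105 -0.0751  0.084 ] [  0.1 -11.3  56.6]
[ 0.5233 -0.0984  0.084 ] [-0.4 15.2 56.5]
```

View pics/w2.png

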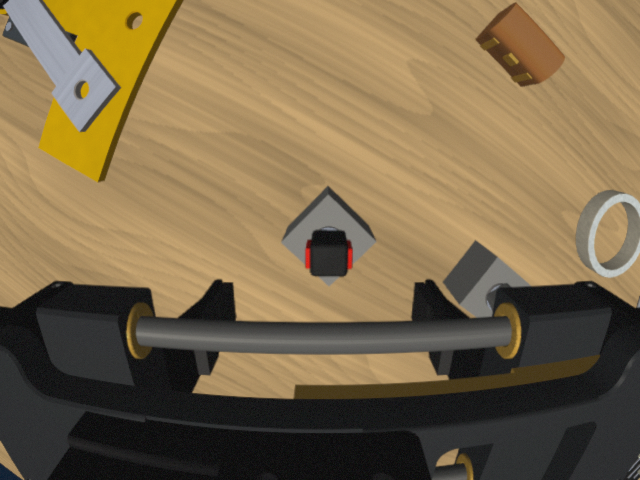

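Aligned; the pin head is at (328,253), about 2 mm to tool +y. Descend to the grip height and close.

Request:
{"fn": "play_rows", "kwargs": {"moves": [[[0,1,25,0,0,0],[0,1,25,0,0,0],[0,0,12,0,0,0],[0,0,5.5,0,0,0],[0,0,0,0,0,0]]]}}

```text
time_s: 5.35
position: [0.5196, -0.0877, 0.0754]
tcp_rot: [[0.868, 0.497, 0.001], [0.497, -0.868, -0.0], [0.001, 0.001, -1.0]]
force: [0.1, -0.1, 0.3]
opening: 0.999
grasp_force: 0.0
```

Request:
{"fn": "play_rows", "kwargs": {"moves": [[[0,0,0,0,0,0],[0,0,0,0,0,0],[0,0,0,0,0,0],[0,0,0,0,0,0],[0,0,0,0,0,0]]], "fingers": -1}}

```text
time_s: 5.85
position: [0.5191, -0.0876, 0.075]
tcp_rot: [[0.868, 0.497, 0.0], [0.497, -0.868, -0.0], [0.0, 0.0, -1.0]]
force: [-0.0, -0.5, 0.3]
opening: 0.631
grasp_force: 0.0
```

Request:
{"fn": "play_rows", "kwargs": {"moves": [[[0,0,0,0,0,0],[0,0,0,0,0,0],[0,0,0,0,0,0],[0,0,0,0,0,0],[0,0,0,0,0,0]]]}}

```text
time_s: 6.35
position: [0.519, -0.0876, 0.0748]
tcp_rot: [[0.868, 0.497, 0.0], [0.497, -0.868, -0.0], [-0.0, 0.0, -1.0]]
force: [0.3, 0.3, 0.6]
opening: 0.273
grasp_force: 29.9
```

Gripped at 23.8 mm with 30 N, so the buttons are flush. Lift straight up, then go to the side of the eye and look.

Request:
{"fn": "play_rows", "kwargs": {"moves": [[[0,0,-10,0,0,0],[0,0,-30,0,0,0],[0,0,-35,0,0,0],[0,0,-30,0,0,0],[0,0,0,0,0,0]]]}}

```text
time_s: 6.85
position: [0.522, -0.0886, 0.1843]
tcp_rot: [[0.868, 0.497, 0.009], [0.497, -0.868, -0.004], [0.006, 0.008, -1.0]]
force: [1.3, -0.8, -1.2]
opening: 0.273
grasp_force: 29.9
```

Request:
{"fn": "play_rows", "kwargs": {"moves": [[[12,-36,0,0,0,0],[12,-36,0,0,0,0],[12,-36,0,0,0,0],[12,-36,0,0,0,0],[12,-34,0,0,0,0]]]}}

```text
time_s: 7.35
position: [0.4811, 0.0982, 0.179]
tcp_rot: [[0.868, 0.497, -0.002], [0.497, -0.868, 0.0], [-0.002, -0.001, -1.0]]
force: [0.3, 0.5, -1.5]
opening: 0.268
grasp_force: 29.9
```

Request:
{"fn": "play_rows", "kwargs": {"moves": [[[0,0,0,0,0,0],[0,0,0,0,0,0],[0,0,0,0,0,0]]]}}

```text
time_s: 7.65
position: [0.4828, 0.096, 0.1794]
tcp_rot: [[0.868, 0.496, -0.0], [0.496, -0.868, -0.0], [-0.001, 0.0, -1.0]]
force: [0.1, -0.8, -1.5]
opening: 0.273
grasp_force: 29.9
```

```bash
python3 - <<'E'
from h import *
W=bot.capture("wrist");im=W["image"];S=bot.capture("scene");D=bot.capture("side")
s=bot.read_state();R=np.array(s["tcp_rot"]);p=np.array(s["position"]);print(s["time_s"],p.round(4),np.round(R,3),np.round(s["force"],2),s["opening"])
for nm,C,f in(("W",W,1),("S",S,0),("D",D,0)):
  for n,z in [("swing_arm_eye",.08),("rig_pivot",.08),("pin_tip",p[2]-.0628),("pin_grip",p[2]+.003)]:
    for q in bot.pinpoint(C,n)[:1]:
        X=at_z(C,q["centre"],z,f);print(nm,n,round(q["confidence"],2),np.round(q["centre"],1),X.round(4),"tool mm",(R.T@(X-p)*1e3).round(1))
v=np.hstack([im[0:400,0:400],cv2.resize(S["image"][150:300,300:450],(400,400))]);cv2.imwrite("pics/w3.png",v)
E
```

```text
7.8 [0.483  0.0956 0.1796] [[ 0.869  0.495 -0.   ]
 [ 0.495 -0.869 -0.   ]
 [-0.     0.    -1.   ]] [ 0.45 -0.66 -1.1 ] 0.26972617129778537
W swing_arm_eye 0.85 [323.8 161.4] [0.5347 0.1246 0.08  ] tool mm [59.3  0.4 99.6]
W rig_pivot 0.81 [184.9   6.8] [0.5925 0.281  0.08  ] tool mm [ 187.  -106.9   99.5]
W pin_tip 0.97 [317.9 256.9] [0.4793 0.0977 0.1168] tool mm [-2.1 -3.6 62.8]
W pin_grip 0.55 [321.5 297.6] [0.4805 0.0952 0.1826] tool mm [-2.4 -0.9 -3. ]
S swing_arm_eye 0.84 [379.1 230. ] [0.5277 0.1343 0.08  ] tool mm [ 58.1 -11.5  99.6]
S rig_pivot 0.94 [436.7 239.5] [0.5959 0.2696 0.08  ] tool mm [184.3 -95.2  99.5]
S pin_tip 0.49 [361.9 209.8] [0.4778 0.0976 0.1168] tool mm [-3.5 -4.2 62.8]
S pin_grip 0.56 [361.1 188.4] [0.4766 0.0924 0.1826] tool mm [-7.1 -0.3 -3. ]
D swing_arm_eye 0.84 [284.1 234.2] [0.5396 0.1303 0.08  ] tool mm [66.4 -2.2 99.6]
D rig_pivot 0.71 [265.1 201. ] [0.5886 0.2932 0.08  ] tool mm [ 189.6 -119.4   99.5]
D pin_tip 0.58 [271.  221.6] [0.5185 0.1619 0.1168] tool mm [ 63.7 -40.   62.8]
D pin_grip 0.61 [271.9 214.9] [0.4915 0.115  0.1826] tool mm [ 17.  -12.6  -3. ]
```

View pics/w3.png

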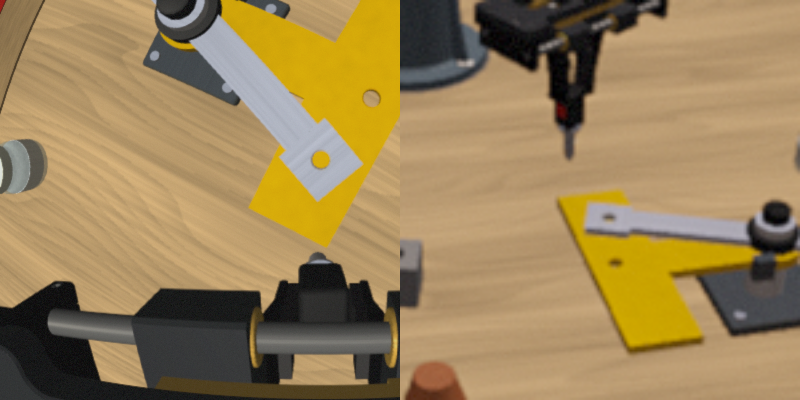

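Left (wrist): eye at (320,160), index hole at (371,98), the pin's nose showing at (318,257). Right (scene): the pin hangs straight from the jaws, short of the rig.

```bash
cat >> h.py <<'E'
def hole(im,near,half=22):
    x,y=map(int,near);c=im[y-half:y+half,x-half:x+half]
    hsv=cv2.cvtColor(c,cv2.COLOR_BGR2HSV);m=(hsv[...,1]<110).astype(np.uint8)  # aluminium
    n,l,st,ce=cv2.connectedComponentsWithStats(1-m,connectivity=4)
    k=min((k for k in range(1,n) if 20<st[k,4]<900),key=lambda k:np.hypot(*(ce[k]-half)))
    return ce[k]+[x-half,y-half],st[k].tolist()
E
python3 - <<'E'
from h import *
W=bot.capture("wrist");im=W["image"]
s=bot.read_state();R=np.array(s["tcp_rot"]);p=np.array(s["position"])
e,st=hole(im,(321,160));print(e,st);X=at_z(W,e,.08,True);print("eye",X.round(4),(R.T@(X-p)*1e3).round(1))
h2=(371.5,98);X=at_z(W,h2,.07,True);print("hole",X.round(4),(R.T@(X-p)*1e3).round(1))
g=cv2.cvtColor(im,cv2.COLOR_BGR2GRAY);hs=cv2.cvtColor(im,cv2.COLOR_BGR2HSV)[...,1]
for r in range(248,268,2): print(r,hs[r,300:338:2].tolist())
for q in bot.silhouettes(W,"pin")[:1]:
    ys,xs=np.nonzero(q["pixels"]);print(q["confidence"],ys.min(),ys.max(),[(r,xs[ys==r].min(),xs[ys==r].max()) for r in range(ys.min(),ys.max(),3)])
print([ (i,at_z(W,(i,254),p[2]-.0628,True).round(4),(R.T@(at_z(W,(i,254),p[2]-.0628,True)-p)*1e3).round(1)) for i in (318,324)])
E
```

```text
[321.5060241 159.6626506] [14, 13, 18, 18, 249]
eye [0.5349 0.1275 0.08  ] [60.7 -0.7 99.7]
hole [0.5949 0.1183 0.07  ] [108.1  37.1 109.7]
248 [108, 106, 110, 108, 106, 108, 108, 108, 105, 106, 107, 109, 106, 134, 119, 106, 108, 106, 105]
250 [108, 107, 106, 109, 107, 106, 107, 107, 107, 106, 106, 106, 106, 106, 106, 107, 104, 109, 106]
252 [108, 108, 108, 106, 106, 105, 104, 97, 78, 62, 93, 102, 108, 109, 109, 107, 108, 106, 106]
254 [109, 107, 108, 107, 107, 105, 59, 16, 17, 19, 4, 38, 98, 107, 106, 108, 106, 105, 107]
256 [107, 109, 108, 105, 106, 58, 20, 16, 17, 11, 16, 16, 43, 106, 108, 108, 109, 105, 107]
258 [107, 108, 108, 107, 100, 30, 14, 15, 13, 17, 4, 11, 15, 94, 107, 105, 105, 105, 105]
260 [107, 107, 108, 107, 80, 32, 11, 15, 17, 22, 22, 24, 22, 12, 17, 86, 100, 107, 106]
262 [107, 106, 107, 80, 24, 5, 25, 25, 25, 26, 25, 25, 26, 28, 27, 18, 62, 104, 105]
264 [106, 104, 92, 7, 13, 19, 23, 12, 12, 22, 30, 34, 17, 26, 45, 33, 41, 51, 38]
266 [100, 53, 85, 28, 44, 33, 32, 38, 33, 39, 0, 12, 22, 34, 78, 46, 64, 58, 73]
0.89 252 321 [(252, np.int64(316), np.int64(318)), (25
[... 245 characters left out ...]
t64(343)), (276, np.int64(298), np.int64(344)), (279, np.int64(298), np.int64(344)), (282, np.int64(298), np.int64(345)), (285, np.int64(299), np.int64(346)), (288, np.int64(298), np.int64(347)), (291, np.int64(298), np.int64(348)), (294, np.int64(298), np.int64(348)), (297, np.int64(298), np.int64(348)), (300, np.int64(298), np.int64(348)), (303, np.int64(298), np.int64(348)), (306, np.int64(298), np.int64(348)), (309, np.int64(298), np.int64(348)), (312, np.int64(298), np.int64(348)), (315, np.int64(298), np.int64(348)), (318, np.int64(298), np.int64(347))]
[(318, array([0.481 , 0.0994, 0.1169]), array([-0.1, -3. , 62.8])), (324, array([0.483 , 0.0959, 0.1169]), array([-0.1,  1. , 62.8]))]
```

The pin hangs tilted about 3° in the grip (tip 3.3 mm toward tool −y, also in the scene view). I'll move over the eye, tilt the tool to make the pin upright, and recheck.

Request:
{"fn": "play_rows", "kwargs": {"moves": [[[21,0,0,0,0,0],[21,0,0,0,0,0],[21,-1,0,0,0,0],[0,0,0,-0.053,0,0],[0,-1,22,0,0,0]]]}}

```text
time_s: 9.0
position: [0.5394, 0.1301, 0.1598]
tcp_rot: [[0.867, 0.497, 0.033], [0.498, -0.866, -0.046], [0.006, 0.056, -0.998]]
force: [0.6, 1.3, -1.3]
opening: 0.268
grasp_force: 29.9
```

Request:
{"fn": "play_rows", "kwargs": {"moves": [[[0,0,0,0,0,0],[0,0,0,0,0,0],[0,0,0,0,0,0]]]}}

```text
time_s: 9.3
position: [0.5375, 0.1286, 0.1584]
tcp_rot: [[0.868, 0.496, 0.027], [0.496, -0.867, -0.046], [0.001, 0.053, -0.999]]
force: [-0.5, 0.4, -0.4]
opening: 0.269
grasp_force: 29.9
```

```bash
python3 - <<'E'
from h import *
W=bot.capture("wrist");im=W["image"];S=bot.capture("scene");D=bot.capture("side")
s=bot.read_state();R=np.array(s["tcp_rot"]);p=np.array(s["position"]);print(s["time_s"],p.round(4),np.round(R,3),np.round(s["force"],2),s["opening"])
for nm,C,f in(("W",W,1),("S",S,0),("D",D,0)):
  for n,z in [("swing_arm_eye",.08),("pin_tip",p[2]-.0628)]:
    for q in bot.pinpoint(C,n)[:1]:
        X=at_z(C,q["centre"],z,f);print(nm,n,round(q["confidence"],2),np.round(q["centre"],1),X.round(4),"tool mm",(R.T@(X-p)*1e3).round(1))
z=lambda c:cv2.resize(c,(400,400),interpolation=cv2.INTER_CUBIC)
cv2.imwrite("pics/w4.png",np.hstack([z(im[200:300,270:370]),z(S["image"][170:270,330:430])]))
E
```

```text
9.45 [0.5375 0.1286 0.1585] [[ 0.868  0.496  0.028]
 [ 0.496 -0.867 -0.046]
 [ 0.001  0.054 -0.999]] [-0.33  0.61 -0.68] 0.2726776549422106
W swing_arm_eye 0.73 [317.9 250.4] [0.5359 0.1267 0.08  ] tool mm [-2.4 -3.4 78.4]
W pin_tip 0.61 [320.1 257. ] [0.5365 0.1261 0.0957] tool mm [-2.2 -1.7 62.8]
S swing_arm_eye 0.83 [378.8 229.7] [0.5262 0.1339 0.08  ] tool mm [ -7.3 -14.4  77.8]
S pin_tip 0.57 [375.9 227.9] [0.5385 0.1214 0.0957] tool mm [-2.8  3.3 63.1]
D swing_arm_eye 0.85 [282.8 234.1] [0.5369 0.133  0.08  ] tool mm [ 1.6 -8.3 78.2]
D pin_tip 0.74 [284.  231.9] [0.5346 0.1233 0.0957] tool mm [-5.3 -0.2 62.9]
```

View pics/w4.png

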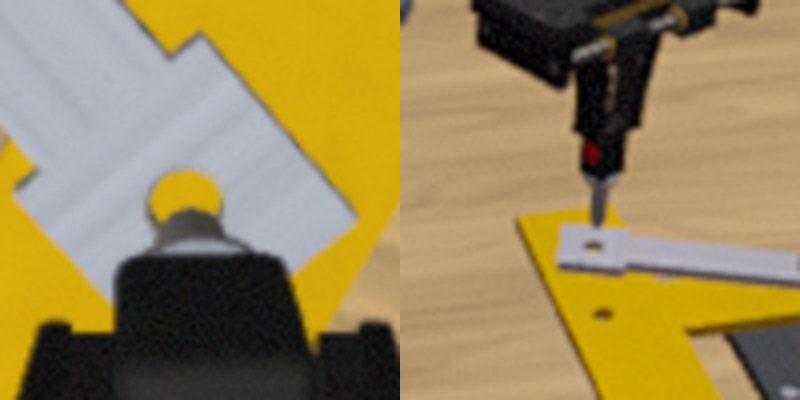

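Wrist crop: the eye centre is at about (316,251), the nose at (317,253), nearly in line below it. The scene crop agrees. Correct 1 mm and lower gently.

Request:
{"fn": "play_rows", "kwargs": {"moves": [[[-1,-0.5,5,0,0,0],[0,-0.5,5,0,0,0],[0,-0.2,4,0,0,0],[0,-0.1,2,0,0,0],[0,0,2,0,0,0]]]}}

```text
time_s: 10.25
position: [0.5358, 0.1286, 0.1392]
tcp_rot: [[0.868, 0.496, 0.026], [0.497, -0.867, -0.046], [-0.0, 0.053, -0.999]]
force: [-0.4, -0.0, -1.0]
opening: 0.277
grasp_force: 29.9
```

Request:
{"fn": "play_rows", "kwargs": {"moves": [[[0,0,0,0,0,0],[0,0,0,0,0,0]]]}}

```text
time_s: 10.45
position: [0.536, 0.1286, 0.1397]
tcp_rot: [[0.868, 0.496, 0.026], [0.497, -0.867, -0.046], [0.0, 0.053, -0.999]]
force: [-1.1, -0.1, -1.0]
opening: 0.269
grasp_force: 29.9
```

Request:
{"fn": "play_rows", "kwargs": {"moves": [[[0,0,1,0,0,0],[0,-0.1,1,0,0,0],[0,0,1,0,0,0],[0,-0.1,1,0,0,0],[0,0,0,0,0,0]]]}}

```text
time_s: 10.95
position: [0.5358, 0.1285, 0.1355]
tcp_rot: [[0.868, 0.496, 0.026], [0.497, -0.867, -0.046], [-0.0, 0.053, -0.999]]
force: [-0.2, 0.5, -1.3]
opening: 0.266
grasp_force: 29.9
```

Request:
{"fn": "play_rows", "kwargs": {"moves": [[[0,0,0.5,0,0,0],[0,-0.1,0.5,0,0,0],[0,0,0.5,0,0,0],[0,0,0,0,0,0]]]}}

```text
time_s: 11.35
position: [0.5359, 0.1286, 0.1341]
tcp_rot: [[0.868, 0.496, 0.026], [0.497, -0.867, -0.046], [0.0, 0.053, -0.999]]
force: [-1.1, -0.6, -1.5]
opening: 0.273
grasp_force: 29.9
```

```bash
python3 - <<'E'
from h import *
s=bot.read_state();print(s["time_s"],np.round(s["position"],4),np.round(s["force"],2),np.round(s["moment"],2))
W=bot.capture("wrist")
R=np.array(s["tcp_rot"]);p=np.array(s["position"])
for n,z in [("swing_arm_eye",.08),("rig_pivot",.08)]:
    for q in bot.pinpoint(W,n)[:1]:
        X=at_z(W,q["centre"],z,True);print(n,round(q["confidence"],2),np.round(q["centre"],1),X.round(4),(R.T@(X-p)*1e3).round(1))
E
```

```text
11.35 [0.5359 0.1286 0.1341] [-1.14 -0.62 -1.5 ] [ 0.03 -0.02  0.01]
swing_arm_eye 0.81 [323.  259.9] [0.5363 0.125  0.08  ] [-1.5  0.4 54.2]
rig_pivot 0.78 [154.3  74.6] [0.5909 0.2793 0.08  ] [ 122.7 -106.2   48.6]
```

The nose is inside the eye and touching nothing. Now I'll work out the arc about the pivot.

```bash
python3 - <<'E'
from h import *
s=bot.read_state();R=np.array(s["tcp_rot"]);pv=np.array([.591,.277])
th=np.radians(-110.7+np.arange(0,23.5,2.25));P=np.c_[pv+.16*np.c_[np.cos(th),np.sin(th)],np.zeros(len(th))]
print((np.diff(P,axis=0)@R*1e3).round(1).tolist())
E
```

```text
[[4.1, 4.8, 0.3], [4.3, 4.6, 0.2], [4.5, 4.4, 0.2], [4.6, 4.2, 0.2], [4.8, 4.1, 0.2], [4.9, 3.9, 0.2], [5.1, 3.7, 0.2], [5.2, 3.5, 0.2], [5.4, 3.3, 0.2], [5.5, 3.1, 0.2]]
```

Request:
{"fn": "play_rows", "kwargs": {"moves": [[[2.0,2.4,0.1,0,0,0],[2.1,2.4,0.1,0,0,0],[2.1,2.3,0.1,0,0,0],[2.2,2.3,0.1,0,0,0],[0,0,0,0,0,0]]]}}

```text
time_s: 12.0
position: [0.5485, 0.1243, 0.1343]
tcp_rot: [[0.868, 0.496, 0.027], [0.497, -0.867, -0.046], [0.0, 0.053, -0.999]]
force: [-0.7, -0.7, -0.6]
opening: 0.27
grasp_force: 29.9
```

Request:
{"fn": "play_rows", "kwargs": {"moves": [[[2.2,2.2,0.1,0,0,0],[2.3,2.2,0.1,0,0,0],[2.3,2.1,0.1,0,0,0],[2.3,2.1,0.1,0,0,0],[2.4,2.1,0.1,0,0,0]]]}}

```text
time_s: 12.5
position: [0.5634, 0.1209, 0.1343]
tcp_rot: [[0.868, 0.496, 0.026], [0.497, -0.867, -0.046], [-0.0, 0.053, -0.999]]
force: [-1.4, -0.0, -2.1]
opening: 0.27
grasp_force: 29.9
```

```bash
python3 - <<'E'
from h import *
W=bot.capture("wrist");im=W["image"]
s=bot.read_state();R=np.array(s["tcp_rot"]);p=np.array(s["position"]);print(s["time_s"],p.round(4),np.round(s["force"],2))
cv2.imwrite("pics/w5.png",cv2.resize(im[170:300,250:400],(690,598),interpolation=cv2.INTER_CUBIC))
for n,z in [("swing_arm_eye",.08),("rig_pivot",.08)]:
    for q in bot.pinpoint(W,n)[:1]:
        X=at_z(W,q["centre"],z,True);print(n,round(q["confidence"],2),np.round(q["centre"],1),X.round(4))
E
```

```text
12.55 [0.5642 0.1208 0.1344] [ 0.26  0.18 -1.68]
swing_arm_eye 0.94 [322.4 263. ] [0.5616 0.1167 0.08  ]
rig_pivot 0.62 [130.4 108.6] [0.592  0.2768 0.08  ]
```

View pics/w5.png

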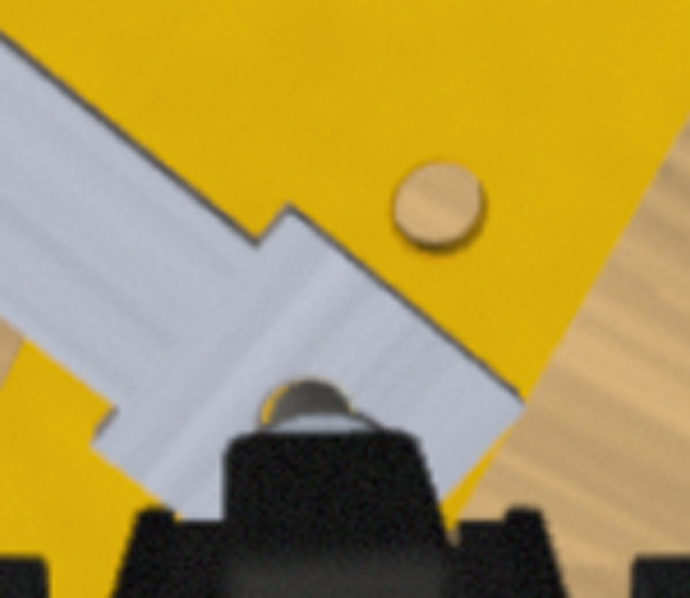

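The pin's nose sits in the eye at about (317,262) and the arm is following. The index hole is at (345,214), still ahead.

```bash
python3 - <<'E'
from h import *
W=bot.capture("wrist");im=W["image"]
s=bot.read_state();R=np.array(s["tcp_rot"]);p=np.array(s["position"])
hs=cv2.cvtColor(im,cv2.COLOR_BGR2HSV)[...,1];m=(hs[195:235,325:365]<200).astype(np.uint8)
n,l,st,ce=cv2.connectedComponentsWithStats(m);print(st.tolist(),ce.round(1).tolist())
k=min(range(1,n),key=lambda k:np.hypot(*(ce[k]-20)));H=at_z(W,ce[k]+[325,195],.07,True)
E=at_z(W,(316.8,262),.08,True);tip=p+R@np.array([-2.6,-3.3,62.8])/1e3
pv=np.array([.591,.277])
print("H",H.round(4),"E",E.round(4),"tip",tip.round(4))
for X in(H,E,tip):
    d=X[:2]-pv;print(np.linalg.norm(d).round(4),np.degrees(np.arctan2(d[1],d[0])).round(2))
for X in(E,tip):
    a=H-X;a[2]=0;print((R.T@a*1e3).round(1))
E
```

```text
[[0, 0, 40, 40, 1222], [10, 11, 20, 18, 285], [0, 28, 15, 12, 93]] [[20.7, 18.3], [19.1, 19.4], [4.6, 35.4]]
H [0.5956 0.1185 0.07  ] E [0.5609 0.1201 0.08  ] tip [0.5615 0.1195 0.0716]
0.1585 -88.32
0.1598 -100.84
0.1602 -100.6
[29.4 18.5  1. ]
[29.1 17.8  1. ]
```

Request:
{"fn": "play_rows", "kwargs": {"moves": [[[2.4,2.0,0.1,0,0,0],[2.5,1.9,0.1,0,0,0],[2.5,1.9,0.1,0,0,0],[2.5,1.9,0.1,0,0,0],[2.6,1.8,0.1,0,0,0]]]}}

```text
time_s: 13.2
position: [0.579, 0.1189, 0.1343]
tcp_rot: [[0.868, 0.496, 0.026], [0.497, -0.867, -0.046], [-0.0, 0.053, -0.999]]
force: [-1.6, -0.1, -0.2]
opening: 0.273
grasp_force: 29.9
```

Request:
{"fn": "play_rows", "kwargs": {"moves": [[[2.6,1.8,0.1,0,0,0],[2.6,1.7,0.1,0,0,0],[2.7,1.7,0.1,0,0,0],[2.7,1.6,0.1,0,0,0],[0,0,0,0,0,0]]]}}

```text
time_s: 13.7
position: [0.5921, 0.1182, 0.1343]
tcp_rot: [[0.868, 0.496, 0.027], [0.497, -0.867, -0.046], [0.001, 0.054, -0.999]]
force: [-0.3, -0.3, -0.8]
opening: 0.274
grasp_force: 29.9
```

Request:
{"fn": "play_rows", "kwargs": {"moves": [[[1.4,0.8,0.5,0,0,0],[0,0,0.5,0,0,0],[0,0,0.5,0,0,0],[0,0,0,0,0,0]]]}}

```text
time_s: 14.1
position: [0.5931, 0.1182, 0.1328]
tcp_rot: [[0.868, 0.496, 0.027], [0.497, -0.867, -0.046], [0.0, 0.053, -0.999]]
force: [0.7, -0.5, -1.2]
opening: 0.27
grasp_force: 29.9
```

Request:
{"fn": "play_rows", "kwargs": {"moves": [[[0.9,0.5,0,0,0,0],[0.9,0.5,0,0,0,0],[0.9,0.5,0,0,0,0],[0,0,0.5,0,0,0],[0,0,0.5,0,0,0]]]}}

```text
time_s: 14.6
position: [0.5962, 0.1182, 0.132]
tcp_rot: [[0.868, 0.496, 0.027], [0.497, -0.867, -0.046], [0.0, 0.053, -0.999]]
force: [-0.6, 0.0, 0.3]
opening: 0.271
grasp_force: 29.9
```

Request:
{"fn": "play_rows", "kwargs": {"moves": [[[0,0,0.5,0,0,0],[0,0,0,0,0,0],[0,0,0,0,0,0]]]}}

```text
time_s: 14.9
position: [0.5962, 0.1182, 0.1314]
tcp_rot: [[0.868, 0.496, 0.027], [0.497, -0.867, -0.046], [0.0, 0.053, -0.999]]
force: [-0.1, 0.1, -1.5]
opening: 0.276
grasp_force: 29.9
```

Request:
{"fn": "play_rows", "kwargs": {"moves": [[[0.9,0.5,0.5,0,0,0],[0,0,0.5,0,0,0],[0,0,0.5,0,0,0],[0,0,0.5,0,0,0],[0,0,0,0,0,0]]]}}

```text
time_s: 15.4
position: [0.5972, 0.1181, 0.1294]
tcp_rot: [[0.868, 0.496, 0.026], [0.497, -0.867, -0.046], [0.0, 0.053, -0.999]]
force: [-0.7, 0.9, -0.6]
opening: 0.267
grasp_force: 29.9
```

Request:
{"fn": "play_rows", "kwargs": {"moves": [[[0,0,0.5,0,0,0],[0,0,0.5,0,0,0],[0,0,0,0,0,0]]]}}

```text
time_s: 15.7
position: [0.5972, 0.1181, 0.1284]
tcp_rot: [[0.868, 0.496, 0.026], [0.497, -0.867, -0.046], [-0.0, 0.053, -0.999]]
force: [0.1, -0.2, -1.1]
opening: 0.275
grasp_force: 29.9
```

Request:
{"fn": "play_rows", "kwargs": {"moves": [[[0.4,0.2,0.5,0,0,0],[0,0,0.5,0,0,0],[0,0,0.5,0,0,0],[0,0,0.5,0,0,0],[0,0,0,0,0,0]]]}}

```text
time_s: 16.2
position: [0.5976, 0.118, 0.1263]
tcp_rot: [[0.868, 0.496, 0.026], [0.497, -0.867, -0.046], [-0.0, 0.053, -0.999]]
force: [-1.4, -0.2, -0.3]
opening: 0.272
grasp_force: 29.9
```

Request:
{"fn": "play_rows", "kwargs": {"moves": [[[0,0,0.5,0,0,0],[0,0,0.5,0,0,0],[0,0,0,0,0,0]]]}}

```text
time_s: 16.5
position: [0.5977, 0.1179, 0.1254]
tcp_rot: [[0.868, 0.496, 0.026], [0.497, -0.867, -0.046], [-0.0, 0.053, -0.999]]
force: [-0.2, 0.3, -0.6]
opening: 0.273
grasp_force: 29.9
```

Request:
{"fn": "play_rows", "kwargs": {"moves": [[[0,-0.1,0.7,0,0,0],[0,-0.1,0.7,0,0,0],[0,-0.1,0.7,0,0,0],[0,-0.1,0.7,0,0,0],[0,0,0,0,0,0]]]}}

```text
time_s: 17.0
position: [0.5976, 0.1182, 0.1225]
tcp_rot: [[0.868, 0.496, 0.026], [0.497, -0.867, -0.046], [0.0, 0.053, -0.999]]
force: [-1.2, 0.2, -1.4]
opening: 0.273
grasp_force: 29.9
```

Request:
{"fn": "play_rows", "kwargs": {"moves": [[[0,0,0.7,0,0,0],[0,-0.1,0.7,0,0,0],[0,0,0,0,0,0]]]}}

```text
time_s: 17.3
position: [0.5976, 0.1182, 0.1212]
tcp_rot: [[0.868, 0.496, 0.026], [0.497, -0.867, -0.046], [-0.0, 0.053, -0.999]]
force: [-0.3, -1.3, -0.7]
opening: 0.273
grasp_force: 29.9
```

Request:
{"fn": "play_rows", "kwargs": {"moves": [[[0,0,1,0,0,0],[0,-0.1,1,0,0,0],[0,0,1,0,0,0],[0,-0.1,1,0,0,0],[0,0,1,0,0,0]]]}}

```text
time_s: 17.8
position: [0.5976, 0.1182, 0.1162]
tcp_rot: [[0.868, 0.496, 0.026], [0.497, -0.867, -0.046], [-0.0, 0.053, -0.999]]
force: [-0.3, 0.4, -1.1]
opening: 0.269
grasp_force: 29.9
```

Request:
{"fn": "play_rows", "kwargs": {"moves": [[[0,-0.1,1,0,0,0],[0,0,1,0,0,0],[0,-0.1,1,0,0,0],[0,0,0,0,0,0]]]}}

```text
time_s: 18.2
position: [0.5975, 0.1182, 0.113]
tcp_rot: [[0.868, 0.496, 0.026], [0.497, -0.867, -0.046], [-0.0, 0.053, -0.999]]
force: [0.7, -0.4, -1.7]
opening: 0.268
grasp_force: 29.9
```

Request:
{"fn": "play_rows", "kwargs": {"moves": [[[0,-0.1,1,0,0,0],[0,0,1,0,0,0],[0,-0.1,1,0,0,0],[0,0,1,0,0,0],[0,0,0,0,0,0]]]}}

```text
time_s: 18.7
position: [0.5975, 0.1182, 0.1091]
tcp_rot: [[0.868, 0.496, 0.026], [0.497, -0.867, -0.046], [-0.0, 0.053, -0.999]]
force: [-0.2, -0.4, -1.5]
opening: 0.269
grasp_force: 29.9
```

Request:
{"fn": "play_rows", "kwargs": {"moves": [[[0,-0.1,1,0,0,0],[0,0,0.7,0,0,0],[0,0,0.6,0,0,0],[0,0,0,0,0,0]]]}}

```text
time_s: 19.1
position: [0.5975, 0.1182, 0.1068]
tcp_rot: [[0.868, 0.496, 0.026], [0.497, -0.867, -0.046], [-0.0, 0.053, -0.999]]
force: [-0.1, -0.2, -1.4]
opening: 0.271
grasp_force: 29.9
```

Request:
{"fn": "play_rows", "kwargs": {"moves": [[[0,0,0.5,0,0,0],[0,0,0.5,0,0,0],[0,0,0,0,0,0]]]}}

```text
time_s: 19.4
position: [0.5976, 0.1181, 0.1059]
tcp_rot: [[0.868, 0.496, 0.026], [0.497, -0.867, -0.046], [-0.0, 0.053, -0.999]]
force: [-2.0, 0.6, -1.1]
opening: 0.272
grasp_force: 29.9
```

Request:
{"fn": "play_rows", "kwargs": {"moves": [[[0,0,0.4,0,0,0],[0,0,0.4,0,0,0],[0,0,0,0,0,0]]]}}

```text
time_s: 19.7
position: [0.5976, 0.1181, 0.1051]
tcp_rot: [[0.868, 0.496, 0.026], [0.497, -0.867, -0.046], [-0.0, 0.053, -0.999]]
force: [-0.5, 0.3, -1.9]
opening: 0.27
grasp_force: 29.9
```

Request:
{"fn": "play_rows", "kwargs": {"moves": [[[0,0,0.3,0,0,0],[0,0,0.3,0,0,0],[0,0,0,0,0,0]]]}}

```text
time_s: 20.0
position: [0.5977, 0.118, 0.1045]
tcp_rot: [[0.868, 0.496, 0.026], [0.497, -0.867, -0.046], [-0.0, 0.053, -0.999]]
force: [-0.5, -0.4, -0.8]
opening: 0.271
grasp_force: 29.9
```

Request:
{"fn": "play_rows", "kwargs": {"moves": [[[0,0,0.3,0,0,0],[0,0,0.3,0,0,0],[0,0,0,0,0,0]]]}}

```text
time_s: 20.3
position: [0.5979, 0.118, 0.1044]
tcp_rot: [[0.868, 0.496, 0.027], [0.497, -0.867, -0.046], [0.001, 0.053, -0.999]]
force: [-1.8, -0.0, 1.8]
opening: 0.268
grasp_force: 29.9
```

Request:
{"fn": "play_rows", "kwargs": {"moves": [[[0,0,0.3,0,0,0],[0,0,0.3,0,0,0],[0,0,0,0,0,0]]]}}

```text
time_s: 20.6
position: [0.598, 0.1181, 0.1043]
tcp_rot: [[0.868, 0.496, 0.027], [0.497, -0.867, -0.046], [0.001, 0.053, -0.999]]
force: [-3.1, 1.7, 5.8]
opening: 0.272
grasp_force: 30.0
```

The collar is seated: contact at TCP z 0.1043, as predicted for home, at about 7 N. Release.

Request:
{"fn": "play_rows", "kwargs": {"moves": [[[0,0,-0.4,0,0,0],[0,0,0,0,0,0],[0,0,0,0,0,0],[0,0,0,0,0,0],[0,0,0,0,0,0]]], "fingers": 0.3}}

```text
time_s: 21.1
position: [0.5977, 0.118, 0.1034]
tcp_rot: [[0.868, 0.496, 0.026], [0.497, -0.867, -0.046], [-0.0, 0.053, -0.999]]
force: [1.1, 0.1, -0.6]
opening: 0.611
grasp_force: 0.0
```

Request:
{"fn": "play_rows", "kwargs": {"moves": [[[0,0,0,0,0,0],[0,0,0,0,0,0],[0,0.5,-10,0,0,0],[0,1.5,-30,0,0,0],[0,2,-40,0,0,0]]]}}

```text
time_s: 21.6
position: [0.596, 0.1181, 0.1834]
tcp_rot: [[0.868, 0.496, 0.022], [0.497, -0.867, -0.046], [-0.004, 0.051, -0.999]]
force: [0.5, 0.6, -1.1]
opening: 0.648
grasp_force: 0.0
```

Request:
{"fn": "play_rows", "kwargs": {"moves": [[[-40,0,0,0,0,0],[-40,0,0,0,0,0],[0,0,0,0,0,0],[0,0,0,0,0,0]]]}}

```text
time_s: 22.0
position: [0.5282, 0.0783, 0.1849]
tcp_rot: [[0.868, 0.495, 0.028], [0.496, -0.867, -0.046], [0.002, 0.054, -0.999]]
force: [0.8, -0.2, 0.1]
opening: 0.65
grasp_force: 0.0
```

```bash
python3 - <<'E'
from h import *
W=bot.capture("wrist");S=bot.capture("scene");D=bot.capture("side")
s=bot.read_state();print(s["time_s"],np.round(s["position"],4),np.round(s["force"],2),s["opening"])
for nm,C,f in(("W",W,1),("S",S,0),("D",D,0)):
  for n,z in [("pin_grip",.108),("pin",.08),("swing_arm_eye",.08)]:
    for q in bot.pinpoint(C,n)[:1]: print(nm,n,round(q["confidence"],2),np.round(q["centre"]),at_z(C,q["centre"],z,f).round(4))
z=lambda c:cv2.resize(c,(400,400),interpolation=cv2.INTER_CUBIC)
cv2.imwrite("pics/w6.png",np.hstack([W["image"][60:360,170:470][:, :].copy() if 0 else z(W["image"][60:220,240:400]),z(S["image"][190:290,350:450])]))
E
```

```text
22.15 [0.53   0.0787 0.1845] [-0.44 -0.38  0.73] 0.6495091750482589
W pin_grip 0.85 [314. 136.] [0.5956 0.1182 0.108 ]
W pin 0.8 [317. 140.] [0.5943 0.1143 0.08  ]
S pin_grip 0.7 [378. 237.] [0.5972 0.1109 0.108 ]
S pin 0.48 [381. 250.] [0.6136 0.1151 0.08  ]
S swing_arm_eye 0.87 [382. 245.] [0.5952 0.1217 0.08  ]
D pin_grip 0.66 [305. 219.] [0.6059 0.1189 0.108 ]
D pin 0.7 [302. 227.] [0.5987 0.1252 0.08  ]
D swing_arm_eye 0.72 [302. 228.] [0.597  0.1224 0.08  ]
```

View pics/w6.png

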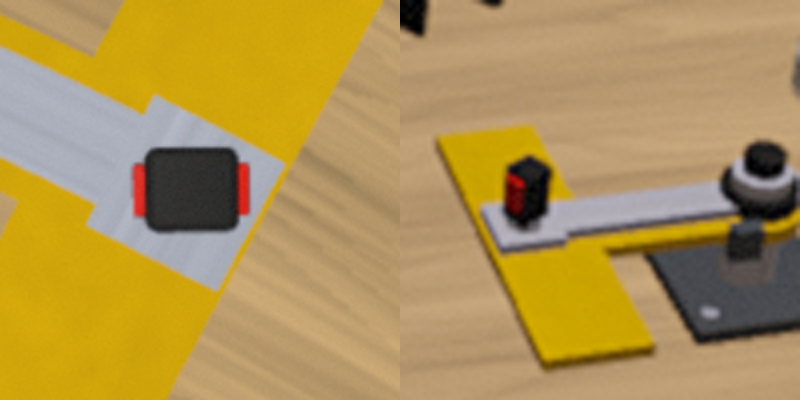

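The pin stands upright with its collar down on the arm's eye over the plate: (314,136) in the wrist view. Both red buttons have sprung out and the gripper is clear. Handing in.

```bash
python3 -c "
from rig import bot
print(bot.hand_in())"
```

```text
the job is handed in; nothing more can be done
None
```

The ball-lock pin is fully home through the swing arm's eye and the index hole, with both buttons sprung out after release, so the balls should be locked (they are hidden under the plate). I handed the job in at about 22 s; the highest push I saw on the pin was about 7 N, and the robot touched nothing else.

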